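Show the flasher relay's blades to the inspection camera

TASK

Pull the tall flasher relay out of the relay box, leaving the other relays plugged in, and hold it up in front of the look-up inspection camera: contact blades towards the lens and centred in its view, blade tips about 10 cm from the lens, relay in line with the lens axis and its sides square to the camera body. Keep it still there and finish while holding it; do not touch the camera, and leave everything else on the bench where it is.

Things in the scene. Friction and masses are not known exactly. Their poses are not given: they have to be found in the camera images.
- flasher_mid (a point): Centre of the body of the flasher relay, the one tall relay in the row of four (any socket): black block 28 x 28 mm, 44 mm tall (the others 24 mm), 50 g. z points out of its top; x, y along its sides, parallel to the box's x and y. Plugged in, its underside is 42 mm and its top 86 mm above the bench. Its sides facing the box's +x and -x are free for fingers; all else on the box is under 67 mm high
- blade_tips (a point): Middle of the flasher relay's four brass blade tips; the blades stick 11 mm out of its underside into the socket, so this is 33 mm below flasher_mid along the relay's z; same axes. Sprung contacts in the socket hold the blades with about 3 to 6 N against a straight pull; there is no latch
- flasher: The flasher relay; origin in the middle of the underside of its black body, 22 mm below flasher_mid; same axes
- relay_box: Relay and fuse box, grey plastic, 130 mm (x) x 190 mm (y), deck 30 mm high, on a steel plate 150 x 230 x 4 mm, bolted down. Origin: centre of the plate's underside on the bench; z up. A row of four square sockets runs along its y at x = -30 mm, 40 mm apart (y = -60, -20, 20, 60 mm), rims 42 mm above the bench; a row of blade fuses, 45 mm high, stands at x = +42 mm
- relay_a: Ordinary relay, black, 28 x 28 x 24 mm, a grey patch on its top (the flasher has none), plugged in the same row; stays plugged. Origin: middle of its underside
- relay_b: Ordinary relay like relay_a; stays plugged
- relay_c: Ordinary relay like relay_a; stays plugged
- camera: Inspection camera stand, bolted down: dark steel base plate 115 x 100 x 8 mm with an aluminium yoke; origin in the middle of the plate's underside on the bench, z up. It carries the camera: grey body 44 x 44 x 60 mm, black lens and a black ring light of 72 mm diameter at its upper end, leaning 35 degrees from vertical towards the stand's -x (at yaw 0 towards the robot)
- lens (a point): Middle of the camera's front (lens and ring light face), 111 mm above the bench, 39 mm to the -x side of the stand's origin. z is the lens axis, pointing out of the lens, upwards and 35 degrees from vertical towards the stand's -x; y is level (the stand's y), x completes the frame; the grey body's sides are parallel to x and y
- focus (a point): Point in the air on the lens axis, 100 mm out from the lens (193 mm above the bench, 96 mm to the -x side of the stand's origin), where the middle of the blade tips should be; same axes as lens
- cover: Cover of the relay box, black plastic, 100 x 200 x 35 mm, lying on the bench beyond the box; origin in the middle of its underside. Bystander
- screwdriver: Screwdriver lying on the bench. Bystander
- wrench: Spanner lying on the bench. Bystander
- tape: Roll of black tape, 84 mm across, 19 mm high, lying flat. Bystander
- multimeter: Multimeter, 75 x 150 mm, 41 mm high with its dial, lying flat. Bystander
- square_plug: Grey square connector shell, 40 x 40 x 30 mm, standing open side up. Bystander
- round_plug: Cream round connector shell, 38 mm across, 42 mm high, standing. Bystander

How it is judged:
On the way:
1. the flasher relay is out of its socket, in the fingers and clear above the box (z of blade_tips in the frame of relay_box above 0.06 m and contact force between the fingers and flasher above 0.5 N), for 0.2 s.
At the end, for the whole second after the job is handed in: Relay held still, touching neither camera nor box; blade tips 75-125 mm from the lens and within 20 mm of its axis each way, blades to the lens; within 15 degrees of the axis and of square (any quarter turn); other relays plugged in, camera not touched, bystanders moved under 30 mm (contact force between the fingers and flasher above 0.5 N and contact force between flasher and camera below 0.1 N and contact force between flasher and relay_box below 0.1 N and height (world z) of blade_tips above 0.15 m and z of blade_tips in the frame of lens between 0.075 and 0.125 m and x of blade_tips in the frame of lens between -0.02 and 0.02 m and y of blade_tips in the frame of lens between -0.02 and 0.02 m and z of lens in the frame of flasher below -0.05 m and angle between the z axis of flasher and the z axis of lens, either way round below 0.26 rad and (angle between the x axis of flasher and the x axis of lens, either way round below 0.26 rad or angle between the x axis of flasher and the y axis of lens, either way round below 0.26 rad) and linear speed of flasher below 0.02 m/s and angular speed of flasher below 0.2 rad/s and distance of each of relay_a, relay_b, relay_c from where it was at the start of the episode below 0.01 m and distance of each of cover, screwdriver, wrench, tape, multimeter, square_plug, round_plug from where it was at the start of the episode below 0.03 m); the arm keeps its last pose, push and grip.
It fails at once if another relay is pulled up or pushed out of place (10 mm) (distance of any of relay_a, relay_b, relay_c from where it was at the start of the episode above 0.01 m).
It fails at once if the camera or its stand is touched with more than 1 N (contact force between camera and anything else above 1 N).
It fails at once if a bystander is moved by more than 30 mm (distance of any of cover, screwdriver, wrench, tape, multimeter, square_plug, round_plug from where it was at the start of the episode above 0.03 m).
It also fails if it takes over 45 s, if anything falls off the work surface, if the arm or the gripper's body presses on something with over 40 N, if the wrist force passes 120 N, or if a joint passes its speed limit or range.

ROBOT

A 7-joint arm with a two-finger parallel gripper is mounted at the origin on the work surface. World frame = base frame: x ahead of the robot, y to its left, z up, the work surface at z = 0. Lengths are in m, angles in rad, forces in N, time in s.
With the tool pointing down it reaches from about 0.425 to 0.95 m from the base axis. Payload 4.7 kg.
Tool frame: the origin (TCP) lies on the centre line of the jaws, within the pads' length; the fingertips stand robot.nose_length ahead of it and the grasp point (between the pads) lies 8 mm behind it (robot.nose_length is the distance from the TCP to the fingertips, in m); z points along the fingers, x is the direction in which the jaws open and shut, and the axes are right-handed (so a half turn about z gives the same grasp; the last joint's range is limited). The gripper opens to 85 mm and grips with 20 to 120 N. Pads are 22 mm wide; open, the fingers measure 114 mm over their backs; the gripper's body (76 mm by 85 mm) begins 54 mm behind the grasp point. The pads swing forward as they close: fully open they stand 13 mm farther back than shut.
Start: joints at [-1.188, 0.469, -0.049, 1.532, 0.024, 1.141, -0.082], TCP at [0.27, 0.619, 0.242] pointing down, gripper open.
Joint ranges: [-2.59, 2.59], [-0.33, 1.99], [-1.39, 1.29], [0.1, 2.45], [-1.04, 4.18], [0.21, 1.99], [-2.66, 2.66]. Speed limits (rad/s): [2.57, 2.57, 3.14, 3.14, 3.14, 3.14, 3.14].

INTERFACE

Orientations are given as [roll, pitch, yaw] about the fixed x, y, z axes, in that order (R = Rz(yaw) Ry(pitch) Rx(roll)).
In Python, from plant import robot gives the robot as it stands. Calls block until the motion is done:
- robot.goto(position, orientation): joint-space move of the TCP to a pose.
- robot.move_straight(position, vel=0.15, attitude=None, contact_N=None): straight line of the TCP; attitude=None keeps the orientation; vel is the mean speed in m/s. With contact_N (N) it stops when the force on the tool has changed by that much, and returns True; else False.
- robot.move_joints(angles): joint-space move.
- robot.grip(opening, strength=None): opening from 0.0 (shut) to 1.0 (fully open); strength is the grip in N (None keeps the last); returns when the fingers have stopped.
- robot.sleep(seconds).
- robot.inverse_kinematics(position, orientation): joint angles nearest the present ones, or None.
- robot.sense(): the state.
- robot.grab_frame(name): name is "scene" or "top"; returns a dict with "image" (400x640x3 uint8, red, green, blue), "range_z" (400x640 float32, m along the optical axis (not along the pixel's ray), 0 where there is no reading), "fx", "fy", "cx", "cy" (pixels), "R" (3x3) and "t" (3): a world point X has camera coordinates R X + t. Camera axes: x right, y down, z forward; pixel columns grow to the right and rows downward; lengths in m; the calibration is good to about 2 mm. A picture is of the moment at which its call begins.
A pose or a line that the arm cannot do raises robot.IKError and nothing moves.
- robot.close_job(): hands the job in, once; it reports no verdict.
The state is a dict: "t": time; "joint_pos": joint angles; "joint_velocities": joint speeds; "effort": joint torques, N m; "tcp_pos": TCP position; "tcp_rot": TCP orientation; "wrist_force": force on the tool from outside, world axes, zero at the start; "torque": the same for the moment, N m; "opening": opening from 0.0 (shut) to 1.0 (fully open).
Only numpy, scipy, OpenCV 4.12 (cv2) and the standard library are available. Lean on these libraries where they do the work, as an engineer would, in place of code of your own. Each camera call takes 0.05 s, during which the arm holds its last target.

## Working session

There is one attempt and no reset: what is moved stays moved. The work goes in short steps, each a Python script; the robot and the scene stay as the last script left them, time stands still between calls to the robot, and variables do not carry over. Pictures are saved under pics/ and viewed, and the job is handed in when it is done.

```bash
ls; mkdir -p pics; python3 - <<'E'
from plant import robot
import cv2,numpy as np,pickle
print(robot.sense()); print(robot.nose_length)
for n in("scene","top"):
    f=robot.grab_frame(n); pickle.dump(f,open(n+'.pkl','wb'))
    cv2.imwrite(f'pics/{n}0.png',f['image'][:,:,::-1])
    print(n,f['fx'],f['cx'],f['cy'],-f['R'].T@f['t'],f['R'])
E
```

```text
pics
{'t': 0.0, 'joint_pos': array([-1.18792463,  0.46941694, -0.04858381,  1.53368358,  0.02409221,
        1.14099482, -0.08235541]), 'joint_velocities': array([ 8.99021013e-05, -6.46166314e-04, -6.04668296e-04,  7.02932783e-04,
       -2.96534000e-04,  2.58710266e-05, -1.36303915e-03]), 'effort': array([-2.66677180e-04, -5.10305822e+01, -4.64836461e-02, -2.37719125e+01,
        1.07579073e-02,  7.65461853e-03, -9.48175085e-06]), 'tcp_pos': array([0.26992797, 0.61807086, 0.24128225]), 'tcp_rot': array([3.14152425e+00, 1.91618502e-03, 1.15898738e+00]), 'wrist_force': array([-0.046925  , -0.56407722,  0.38912605]), 'torque': array([-0.01980751,  0.02574367,  0.0273866 ]), 'opening': 0.9997791749784004}
0.011
scene 464.5055721045097 320.7052820667538 197.54600085820041 [ 1.51334788 -0.66560079  0.82819781] [[ 0.54747149  0.83676018 -0.01036201]
 [ 0.44651107 -0.30256891 -0.84206883]
 [-0.70774489  0.45638193 -0.53927054]]
top 391.54885587991123 322.98592745360014 194.51957783063003 [ 0.39849637 -0.08120994  1.15390121] [[ 2.75562986e-02 -9.99620156e-01  4.40855104e-04]
 [-9.83698646e-01 -2.71957886e-02 -1.77756473e-01]
 [ 1.77700942e-01  4.46464187e-03 -9.84074409e-01]]
```

View pics/scene0.png

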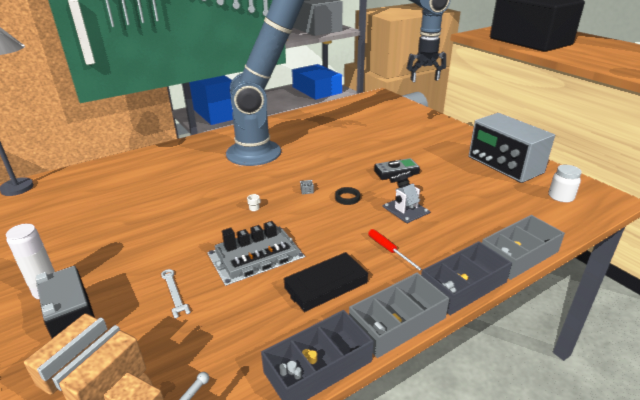

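View pics/top0.png

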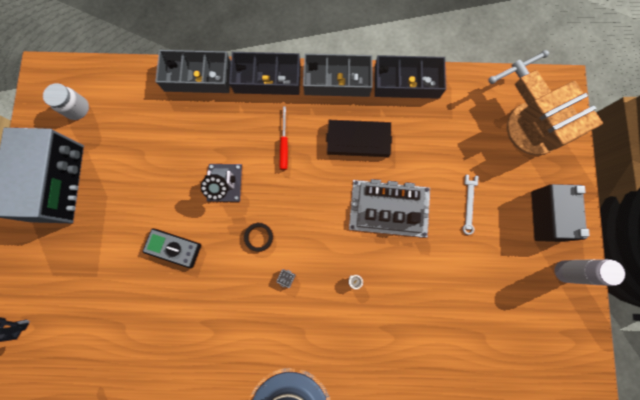

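The scene view shows the relay box at about (257,250), with the tall relay at its left end (229,238), and the camera stand at (405,200). In the top view the box is at (390,208), the flasher at (415,217) and the stand at (222,183). I'll zoom in on both.

```bash
cat > h.py <<'E'
import pickle,numpy as np,cv2
def load(n): return pickle.load(open(n+'.pkl','rb'))
def cloud(f):
    v,u=np.mgrid[0:400,0:640]; z=f['range_z']
    P=np.stack([(u-f['cx'])/f['fx']*z,(v-f['cy'])/f['fy']*z,z],-1)
    W=(P-f['t'])@f['R']; W[z==0]=np.nan
    return W
def ray(f,u,v,h):
    d=f['R'].T@np.array([(u-f['cx'])/f['fx'],(v-f['cy'])/f['fy'],1]); c=-f['R'].T@f['t']
    return c+d*(h-c[2])/d[2]
E
python3 - <<'E'
from h import *
for n,boxes in(("top",[(345,170,435,245),(190,155,255,210)]),("scene",[(200,210,310,290),(375,150,440,225)])):
    f=load(n);
    ims=[]
    for (a,b,c,d) in boxes:
        ims.append(cv2.resize(f['image'][b:d,a:c,::-1],None,fx=(400/(c-a)),fy=(400/(c-a)),interpolation=cv2.INTER_CUBIC))
    h=max(i.shape[0] for i in ims)
    ims=[cv2.copyMakeBorder(i,0,h-i.shape[0],0,0,0) for i in ims]
    cv2.imwrite(f'pics/{n}_zoom.png',np.hstack(ims))
    W=cloud(f)
    a,b,c,d=boxes[0]; w=W[b:d,a:c].reshape(-1,3); 
    m=w[:,2]>0.075; print(n,'flasher top',m.sum(),w[m].mean(0),w[m].min(0),w[m].max(0))
    m=(w[:,2]>0.058)&(w[:,2]<.072);print('relays',m.sum(),w[m].min(0),w[m].max(0))
    a,b,c,d=boxes[1]; w=W[b:d,a:c].reshape(-1,3); 
    m=w[:,2]>0.07; print('cam',m.sum(),np.nanmean(w[m],0),w[m].min(0),w[m].max(0))
    print(np.nanmedian(W[300:310,300:310,2]))
E
```

```text
top flasher top 116 [ 0.53609075 -0.32967103  0.08629281] [ 0.52207972 -0.3444607   0.07544617] [ 0.54987988 -0.31572463  0.09040614]
relays 330 [ 0.52184865 -0.3413766   0.05833571] [ 0.56053434 -0.19614328  0.07129168]
cam 671 [0.60592311 0.21970478 0.1068782 ] [0.56890963 0.18531805 0.07065268] [0.65342713 0.25956182 0.133967  ]
-6.32674298313722e-05
scene flasher top 98 [ 0.54044194 -0.33524046  0.08335833] [ 0.52194819 -0.34916882  0.07536934] [ 0.55292727 -0.31924223  0.08746041]
relays 297 [ 0.52088258 -0.34913764  0.05807328] [ 0.56207034 -0.20002556  0.07179157]
cam 381 [0.62614921 0.20953724 0.09478639] [0.57115789 0.17997071 0.07017067] [0.65699333 0.25155567 0.1301594 ]
0.018653865201827033
```

```bash
ls pics
```

```text
scene0.png
scene_zoom.png
top0.png
top_zoom.png
```

View pics/top_zoom.png

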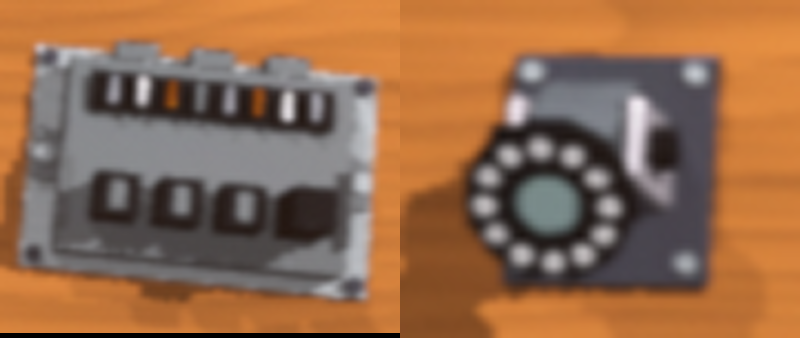

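View pics/scene_zoom.png

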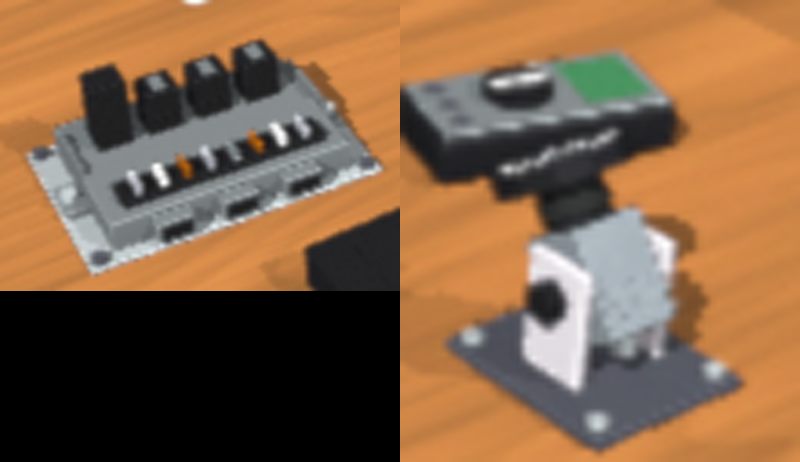

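The top zoom shows the flasher (no patch) at the right end of the relay row, and the lens (teal) at about px (213.9,188.3). The scene zoom confirms the same layout. Next: box yaw, flasher centre and stand yaw.

```bash
python3 - <<'E'
from h import *
f=load('top'); W=cloud(f); g=load('scene'); Wg=cloud(g)
# box plate corners from rays
s=400/90; C=[ray(f,345+x/s,170+y/s,.004)[:2] for x,y in((40,44),(378,78),(368,299),(18,268))]
C=np.array(C); print('plate',C, [np.linalg.norm(C[i]-C[(i+1)%4]) for i in range(4)],C.mean(0))
for i,j in((1,0),(2,3)): d=C[j]-C[i]; print('y-axis yaw',np.degrees(np.arctan2(-d[0],d[1])))
for i,j in((3,0),(2,1)): d=C[j]-C[i]; print('x-axis yaw',np.degrees(np.arctan2(d[1],d[0])))
# mask height at deck
reg=np.zeros((400,640),bool); reg[170:245,345:435]=1
m=reg&(W[...,2]>.025)&(W[...,2]<.036)
print('deck',cv2.minAreaRect(W[m][:,:2].astype(np.float32)))
m=reg&(W[...,2]>.08); print('fl top',cv2.minAreaRect(W[m][:,:2].astype(np.float32)),W[m].mean(0))
regs=np.zeros((400,640),bool); regs[210:290,200:310]=1
m=regs&(Wg[...,2]>.081); print('fl top scene',cv2.minAreaRect(Wg[m][:,:2].astype(np.float32)),Wg[m].mean(0))
# grey patches
for nm,WW,ff,rg in(('top',W,f,reg),('scene',Wg,g,regs)):
    m=(rg&(WW[...,2]>.06)&(WW[...,2]<.075)&(ff['image'].min(-1)>75)).astype(np.uint8)
    n,l,st,c=cv2.connectedComponentsWithStats(m)
    P=np.array([ray(ff,*c[i],.066) for i in range(1,n) if st[i,4]>5]); print(nm,P,[st[i,4] for i in range(1,n)])
# stand
s=400/65; C=np.array([ray(f,190+x/s,155+y/s,.008)[:2] for x,y in((117,57),(319,57),(308,289))]); print('stand',C,np.linalg.norm(C[0]-C[1]),np.linalg.norm(C[2]-C[1]),'centre',(C[0]+C[2])/2)
d=C[0]-C[1];print('yaw y',np.degrees(np.arctan2(-d[0],d[1]))); d=C[1]-C[2];print('yaw x',np.degrees(np.arctan2(d[1],d[0])))
m=np.zeros((400,640),bool);m[155:210,190:255]=1
im=f['image'].astype(int); M=m&(W[...,2]>.07)&(im[...,1]>im[...,0]+15)
v,u=np.nonzero(M); print('lens',len(u),u.mean(),v.mean(),ray(f,u.mean(),v.mean(),.111),W[M].mean(0))
m[:, :]=False; m[160:206,195:240]=1
# ring-face plane
M=m&(W[...,2]>.075); p=W[M]
c=np.array(ray(f,213.9,188.3,.111)); p=p[np.linalg.norm(p-c,axis=1)<.038]
for _ in range(4):
    q=p.mean(0); n=np.linalg.svd(p-q)[2][2]; n*=np.sign(n[2]); p=p[abs((p-q)@n)<.006]
print('plane',len(p),q,n,'tilt',np.degrees(np.arccos(n[2])),'yaw stand',np.degrees(np.arctan2(-n[1],-n[0])),(p-q)@n.std() if 0 else '')
print('face rect',cv2.minAreaRect(p[:,:2].astype(np.float32)))
E
```

```text
plate [[ 0.65333849 -0.1679153 ]
 [ 0.63620026 -0.39587056]
 [ 0.48750027 -0.38616537]
 [ 0.50154739 -0.15542827]] [np.float64(0.22859860804788784), np.float64(0.14901636786207767), np.float64(0.23116429716824294), np.float64(0.15230385499467003)] [ 0.5696466  -0.27634488]
y-axis yaw -4.299548209108458
y-axis yaw -3.483829870840847
x-axis yaw -4.70282159333428
x-axis yaw -3.7342232847453323
deck ((0.577593982219696, -0.27335184812545776), (0.19075052440166473, 0.14375656843185425), 85.75906372070312)
fl top ((0.5365408062934875, -0.3302253186702728), (0.027865217998623848, 0.027882574126124382), 86.87090301513672) [ 0.53666982 -0.32995701  0.0868729 ]
fl top scene ((0.5372060537338257, -0.33435162901878357), (0.02991512045264244, 0.030701665207743645), 3.0606563091278076) [ 0.53899992 -0.33482826  0.08460046]
top [[ 0.54582268 -0.2124847   0.066     ]
 [ 0.54495865 -0.25299415  0.066     ]
 [ 0.5404508  -0.29243523  0.066     ]] [np.int32(3), np.int32(1), np.int32(29), np.int32(1), np.int32(31), np.int32(1), np.int32(4), np.int32(29), np.int32(1)]
scene [[ 0.54516865 -0.21441436  0.066     ]
 [ 0.54415393 -0.25442913  0.066     ]
 [ 0.5395756  -0.29361716  0.066     ]] [np.int32(17), np.int32(19), np.int32(20)]
stand [[0.68860702 0.27011645]
 [0.69134593 0.17117502]
 [0.57622164 0.16905724]] 0.09897933695066106 0.11514376651511687 centre [0.63241433 0.21958685]
yaw y 1.5856664145787005
yaw x 1.053869821013091
lens 45 213.48888888888888 187.93333333333334 [0.59676679 0.22114286 0.111     ] [0.59686246 0.22130162 0.11044509]
plane 521 [0.59822349 0.2212365  0.11127255] [-0.56976926 -0.01683027  0.82163236] tilt 34.75146517863031 yaw stand 1.691953507003155 
face rect ((0.5991724729537964, 0.2214287519454956), (0.06025756523013115, 0.07087361067533493), 1.1778666973114014)
```

The measurements agree. Box: yaw −4.05°, plate measures 229×151 mm. Flasher: about (0.5365,−0.332), where the box model gives (0.5355,−0.334). Lens: (0.597,0.221,0.111), tilt 34.8°, stand yaw about 1.4°. Next I'll check IK for the grasp and the final pose.

```bash
cat >> h.py <<'E'
from scipy.spatial.transform import Rotation as Ro
F=np.array([.5365,-.332]); BY=np.radians(-4.05); SY=np.radians(1.4)
LENS=np.array([.597,.221,.111]); T=np.radians(35)
N=np.array([-np.sin(T)*np.cos(SY),-np.sin(T)*np.sin(SY),np.cos(T)])
def grasp(k): return [np.pi,0,BY+k*np.pi]
LY=np.array([-np.sin(SY),np.cos(SY),0])
def final(k): # quarter turns: tool x = lens x rotated
    lx=np.cross(LY,N); a=k*np.pi/2
    x=np.cos(a)*lx+np.sin(a)*LY; z=-N; y=np.cross(z,x)
    return Ro.from_matrix(np.c_[x,y,z]).as_euler('xyz')
def TC(d): return LENS+d*N
E
python3 - <<'E'
from plant import robot
from h import *
np.set_printoptions(precision=2,suppress=True)
for k in(0,1): 
  for z in(.06,.25,.35): print('g',k,z,robot.inverse_kinematics([*F,z],grasp(k)))
for k in range(-1,3):
  for d in(.129,.25): print('f',k,d,robot.inverse_kinematics(TC(d),final(k)))
E
```

```text
g 0 0.06 [-0.17  0.85  1.02  1.83 -0.87  0.98  1.16]
g 0 0.25 [-0.13  0.51  0.9   1.67 -0.43  1.17  0.81]
g 0 0.35 [-0.2   0.46  1.02  1.54 -0.4   1.37  0.78]
g 1 0.06 [-0.21  0.91  1.1   1.84 -0.95  1.04 -1.92]
g 1 0.25 [-0.24  0.6   1.11  1.68 -0.57  1.23 -2.21]
g 1 0.35 [-0.25  0.5   1.12  1.54 -0.45  1.39 -2.31]
f -1 0.129 [-1.65  0.27  1.19  2.25  0.15  0.25 -2.23]
f -1 0.25 [ 0.89 -0.27 -1.36  2.14  0.04  0.52 -2.11]
f 0 0.129 [-0.96  0.14  0.34  2.22  0.84  0.39 -1.33]
f 0 0.25 [-0.93 -0.1   0.15  2.19  0.68  0.7  -1.2 ]
f 1 0.129 [-0.87  0.14  0.25  2.22  0.86  0.4   0.22]
f 1 0.25 [-0.98 -0.11  0.21  2.19  0.69  0.7   0.36]
f 2 0.129 [-0.62  0.15 -0.03  2.2   0.93  0.44  1.73]
f 2 0.25 [-0.75 -0.09 -0.01  2.18  0.66  0.68  1.96]
```

```bash
python3 - <<'E'
from plant import robot
from h import *
p=robot.sense()['tcp_pos']; robot.move_straight([p[0],p[1],.33],vel=.2)
robot.goto([*F,.25],grasp(0))
robot.move_straight([*F,.13],vel=.2)
s=robot.sense(); print(s['t'],s['tcp_pos'],s['tcp_rot'],s['wrist_force'],s['joint_pos'])
for n in("scene","top"):
    f=robot.grab_frame(n); pickle.dump(f,open(n+'1.pkl','wb'))
t=load('top1')['image'][150:265,325:455,::-1]; q=load('scene1')['image'][170:290,190:320,::-1]
cv2.imwrite('pics/pre.png',np.hstack([cv2.resize(t,(400,360)),cv2.resize(q,(400,360))]))
E
```

```text
4.8917 [ 0.53708234 -0.33270744  0.13105058] [ 3.14046675e+00 -1.51683194e-03 -7.07756344e-02] [-0.66634611  0.04949119  0.38123506] [-0.03952773  0.61481141  0.76370837  1.78324029 -0.51202533  0.95085977
  0.868276  ]
```

View pics/pre.png

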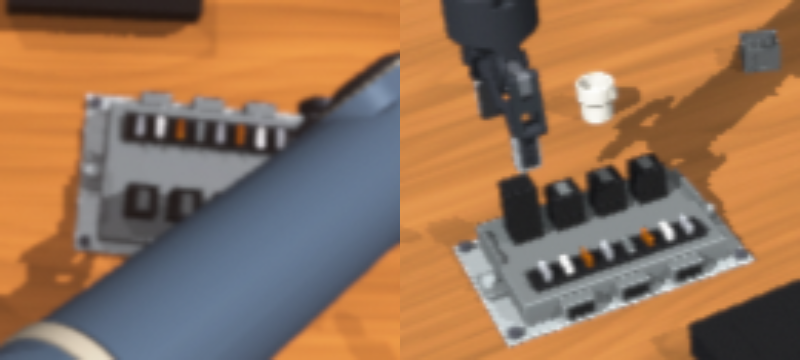

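The gripper stands over the tall relay (scene crop: near finger at (525,155), relay at (520,205)). In the top view the arm hides the relay. Now descend and grip, then pull straight up.

```bash
python3 - <<'E'
from plant import robot
from h import *
print(robot.move_straight([*F,.0605],vel=.08,contact_N=8))
s=robot.sense(); print(s['t'],s['tcp_pos'],s['wrist_force'])
robot.grip(0.0,strength=60)
s=robot.sense(); print(s['t'],s['tcp_pos'],s['wrist_force'],s['opening'])
f=robot.grab_frame('scene'); cv2.imwrite('pics/grip.png',cv2.resize(f['image'][170:290,190:320,::-1],(650,600)))
E
```

```text
False
6.0083 [ 0.53676505 -0.3323987   0.06095784] [-0.08687265  0.00420196 -0.42564111]
6.575 [ 0.5366604  -0.33205763  0.06084406] [-0.12910114  0.12468226  2.87930694] 0.31950226906724816
```

View pics/grip.png

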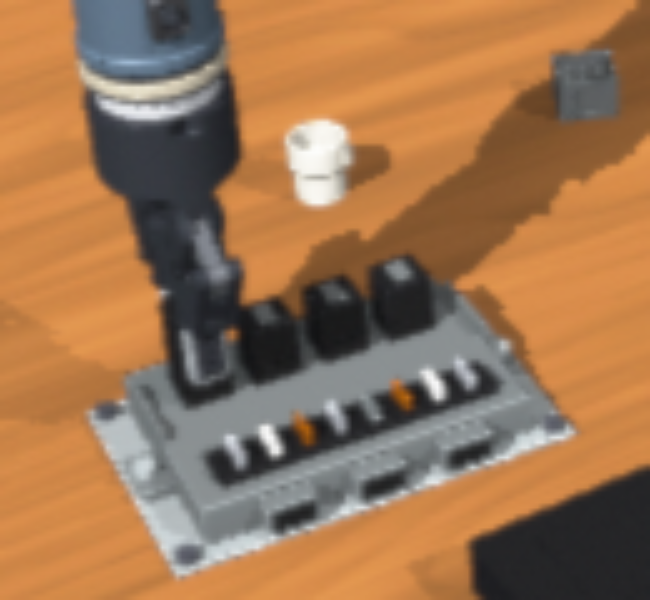

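The pads are on the tall relay's face at (205,360), and opening 0.32 corresponds to 27 mm, so the relay is gripped. Pull.

```bash
python3 - <<'E'
from plant import robot
from h import *
p=robot.sense()['tcp_pos']
for z in(.08,.12,.30):
    robot.move_straight([*F,z],vel=.06 if z<.1 else .2)
    s=robot.sense(); print(s['t'],s['tcp_pos'],s['wrist_force'],s['opening'])
    if z==.12:
        f=robot.grab_frame('scene'); cv2.imwrite('pics/lift.png',cv2.resize(f['image'][150:290,190:320,::-1],(557,600)))
np.set_printoptions(precision=2,suppress=True)
print(s['joint_pos'])
for k in range(-1,3):
  for d in(.129,.25): print('f',k,d,robot.inverse_kinematics(TC(d),final(k)))
E
```

```text
7.1 [ 0.53678756 -0.33218478  0.08062609] [ 0.27221156  0.10278063 -0.10155051] 0.3176960970844265
7.45 [ 0.53687816 -0.33223693  0.12073624] [-0.92428046  0.10907712 -1.09905797] 0.3198187147363009
8.55 [ 0.53599672 -0.33133624  0.29851442] [-0.1596602  -0.01932182 -1.03812507] 0.3174747958428952
[-0.12  0.45  0.88  1.61 -0.36  1.25  0.75]
f -1 0.129 [-1.65  0.27  1.19  2.25  0.15  0.25 -2.23]
f -1 0.25 [-0.02 -0.08 -0.68  2.15  0.57  0.63 -2.66]
f 0 0.129 [-0.53  0.15 -0.13  2.2   0.95  0.45 -1.43]
f 0 0.25 [-0.23 -0.08 -0.49  2.16  0.59  0.65 -1.11]
f 1 0.129 [-0.95  0.14  0.34  2.22  0.84  0.39  0.24]
f 1 0.25 [-0.71 -0.09 -0.05  2.18  0.65  0.68  0.4 ]
f 2 0.129 [-1.13  0.15  0.54  2.23  0.78  0.36  1.87]
f 2 0.25 [-1.12 -0.12  0.33  2.2   0.71  0.72  1.91]
```

View pics/lift.png

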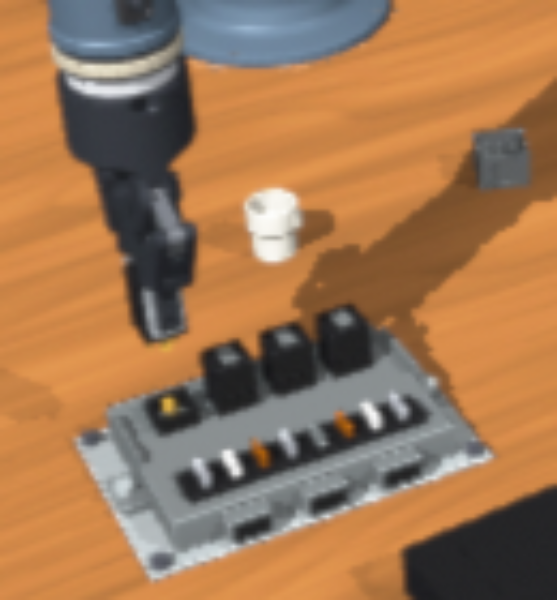

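The relay is out (empty socket at (172,408), relay under the pads at (165,335)) and the other three are still plugged in. Now to the standoff on the lens axis, then in along it.

```bash
python3 - <<'E'
from plant import robot
from h import *
robot.goto(TC(.25),final(1))
s=robot.sense(); print(s['t'],s['tcp_pos'],s['opening'])
robot.move_straight(TC(.16),vel=.1)
robot.sleep(.3)
s=robot.sense(); print(s['t'],s['tcp_pos'],s['tcp_rot'],final(1),TC(.16),s['opening'])
for n in("scene","top"):
    f=robot.grab_frame(n); pickle.dump(f,open(n+'2.pkl','wb'))
t=load('top2')['image'][130:260,150:300,::-1]; q=load('scene2')['image'][90:230,350:470,::-1]
cv2.imwrite('pics/stand.png',np.hstack([cv2.resize(t,(400,347)),cv2.copyMakeBorder(cv2.resize(q,(297,347)),0,0,0,0,0)]))
E
```

```text
10.5583 [0.45441332 0.21649    0.31566112] 0.3206898791488463
11.9083 [0.50520889 0.21890034 0.24248078] [ 2.53012961e+00 -4.96151764e-04  1.59544671e+00] [2.53072742 0.         1.59523094] [0.50525517 0.2187578  0.24206433] 0.3221307105466373
```

View pics/stand.png

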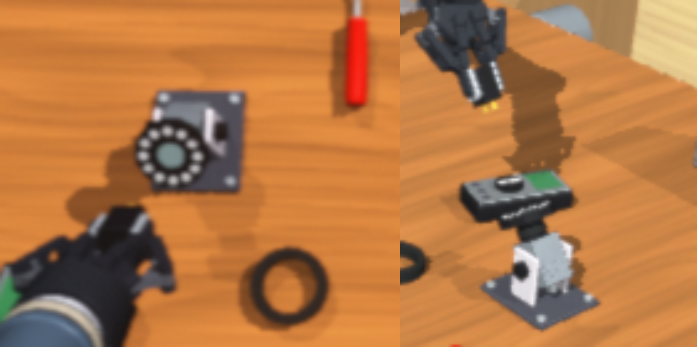

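The relay hangs with its blades toward the camera (blades at (488,105) in the right-hand view), well clear of the lens. Move in and measure.

```bash
python3 - <<'E'
from plant import robot
from h import *
robot.move_straight(TC(.129),vel=.08)
robot.sleep(.5)
s=robot.sense(); print(s['t'],s['tcp_pos'],s['tcp_rot'],TC(.129),s['opening'],s['wrist_force'])
for n in("scene","top"):
    f=robot.grab_frame(n); pickle.dump(f,open(n+'3.pkl','wb'))
t=load('top3')['image'][130:260,150:300,::-1]; q=load('scene3')['image'][90:230,350:470,::-1]
cv2.imwrite('pics/fin.png',np.hstack([cv2.resize(t,(400,347)),cv2.resize(q,(400,467))[:347]]))
f=load('scene3'); W=cloud(f); im=f['image'].astype(int)
m=(im[...,0]>im[...,2]+70)&(im[...,1]>im[...,2]+40)&(W[...,2]>.15); m[:90]=0;m[230:]=0;m[:,:350]=0;m[:,470:]=0
v,u=np.nonzero(m); print(list(zip(u,v)))
lx=np.cross(LY,N); B=np.c_[lx,LY,N]
L=(W[m]-LENS)@B; print('brass in lens frame',len(L),L.mean(0),L.min(0),L.max(0))
# dark relay points
for n in('scene3','top3'):
    f=load(n); W=cloud(f); L=(W-LENS)@B
    near=(abs(L[...,0])<.03)&(abs(L[...,1])<.03)&(L[...,2]>.113)&(L[...,2]<.16)&(f['image'].max(-1)<60)
    p=L[near]; print(n,'dark',len(p),p.min(0) if len(p) else'',p.max(0) if len(p) else '')
    g=(abs(L[...,0])<.06)&(abs(L[...,1])<.05)&(L[...,2]>.07)&(L[...,2]<.125); p=L[g]; print('low pts',len(p),np.sort(p[:,2])[:8])
E
```

```text
13.05 [0.52299468 0.21926425 0.21683864] [ 2.53049895e+00 -1.77713477e-04  1.59537256e+00] [0.52303073 0.21919223 0.21667061] 0.31835771756429204 [ 0.72772574  0.358903   -0.43526641]
[(np.int64(390), np.int64(140)), (np.int64(391), np.int64(140)), (np.int64(390), np.int64(141)), (np.int64(391), np.int64(141)), (np.int64(386), np.int64(142)), (np.int64(387), np.int64(142)), (np.int64(388), np.int64(142)), (np.int64(390), np.int64(142)), (np.int64(391), np.int64(142)), (np.int64(392), np.int64(142)), (np.int64(386), np.int64(143)), (np.int64(387), np.int64(143)), (np.int64(388), np.int64(143)), (np.int64(390), np.int64(143)), (np.int64(391), np.int64(143)), (np.int64(392), np.int64(143)), (np.int64(387), np.int64(144)), (np.int64(388), np.int64(144))]
brass in lens frame 18 [ 0.00226408 -0.00352441  0.10395069] [-0.00909093 -0.01165386  0.09876665] [0.01126588 0.00915291 0.10940358]
scene3 dark 90 [-0.0053447  -0.02940091  0.11319756] [0.0182297  0.01504146 0.15966644]
low pts 89 [0.09876665 0.09968213 0.1        0.10078294 0.10100426 0.10183351
 0.1025498  0.10303918]
top3 dark 166 [-0.00851754 -0.02659726  0.11521259] [0.01619768 0.01700033 0.15942787]
low pts 41 [0.11014095 0.11038836 0.11191811 0.11235778 0.1135657  0.11356938
 0.11358622 0.11415039]
```

View pics/fin.png

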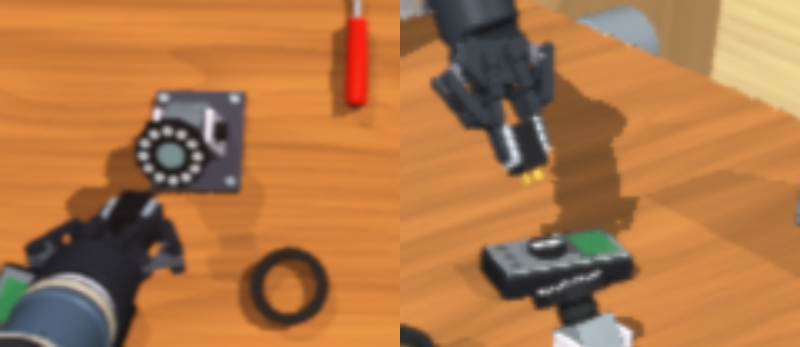

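```bash
python3 - <<'E'
from plant import robot
from h import *
a=load('top');b=load('top3')
d=np.abs(a['image'].astype(int)-b['image']).max(-1)>60
d[:, :]=d
n,l,st,c=cv2.connectedComponentsWithStats(d.astype(np.uint8)); print([(st[i].tolist()) for i in range(1,n) if st[i,4]>8])
s=robot.sense(); print(s['t'],abs(s['joint_velocities']).max())
robot.close_job()
E
```

```text
[[159, 202, 61, 41, 1542], [410, 212, 11, 11, 53], [408, 215, 6, 8, 27], [377, 234, 11, 3, 23], [151, 243, 11, 10, 39], [166, 242, 14, 15, 133], [193, 243, 4, 8, 23], [178, 250, 12, 15, 71], [23, 254, 174, 146, 13067], [0, 317, 29, 25, 492], [0, 348, 5, 7, 25]]
13.15 0.002025887911491775
the job is handed in; nothing more can be done
```

I pulled the flasher relay straight out of its end socket and handed the job in at 13.2 s, with the gripper holding the relay still in front of the inspection camera. The hand-in gave no verdict.

- **Position:** depth readings on the brass blades put the tips about 99–100 mm from the lens and within about 4 mm of its axis. This rests on few pixels, about 18 for the blades.
- **Alignment:** the TCP was within about 0.2 mm of its target and its attitude within 0.001 rad. I checked that the relay sits square in the fingers only by eye, in the scene view.
- **Grip:** the opening held steady at 0.32, about 27 mm for the 28 mm body. The wrist force was under 1 N and the joints were at rest.
- **Surroundings:** comparing the overhead view before and after, the real changes were the empty socket and the arm. The three other relays, the camera and the bystanders in view looked unmoved. The arm and its shadow hid the multimeter area in that comparison.

No check failed. The two views disagreed on the relay's position by about 4 mm at the start, so I used the average, and the grasp worked.

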